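# Start the pulley nut on the washing-machine gearbox

### The job

A washing-machine gearbox stands on the laundry's folding table with its belt pulley in place; fit the large flange nut that holds the pulley. Set the nut flange down on the upright stud, back it off anticlockwise until the thread drops in, then screw it clockwise until its flange sits flat on the pulley boss, and let go. Leave the other things where they are.

Things in the scene. Friction and masses are not known exactly. Their poses are not given: they have to be found in the camera images.
- nut: The large steel flange nut, loose, flange down on the table at the start: 42 mm tall, about 0.45 kg. Round flange 84 mm in diameter, 8 mm thick, at the bottom; above it, 8 to 42 mm up, a hexagon 56 mm across flats (65 mm over corners; flats 32 mm wide). Origin: centre of the underside; z up; x is normal to one flat, as is every 60 degrees from it.
- lugs (a point): On the nut's axis, 10 mm above its underside: the underside height of the three inward lugs in its 45 mm through bore. They are 120 degrees apart, the first on the nut's x axis, 20 degrees wide, 7 mm tall, inner radius 16.5 mm.
- gearbox: The gearbox with belt pulley, fixed to the table: aluminium housing 124 mm in diameter with two feet (190 mm over the feet, along its x), dark pulley 156 mm in diameter from 52 to 72 mm height, and on it a round boss 92 mm in diameter whose flat face is 80 mm above the table. Origin: on the stud's axis, at table height; z up.
- seat (a point): The centre of the pulley boss's flat face, 80 mm above the table, on the axis of the upright stud: the nut's underside comes to rest here when it is screwed home. About 65 to 80 degrees clockwise from dropped-in take it down the last 4.4 mm (0.08 mm a degree); it turns freely, and 13 degrees after it is home it meets a hard stop.
- stud_tip (a point): The top of the fixed upright steel stud, 50 mm above the seat. Core 30 mm in diameter, tapering to 16 mm over the top 13 mm; thread 42 mm in diameter, so the nut has 1.5 mm play all round. Right-hand quick thread, three starts 120 degrees apart; how they are turned is not known (it does not follow the gearbox's yaw) but can be seen from above.
- unstarted (a point): On the stud's axis, 20 mm above the seat: where the nut's underside rests when first set on, its lugs on the flat thread lands (5 mm higher if they stand on the stops, narrow raised ends of the lands). Clockwise the lugs run against these stops; anticlockwise (seen from above) by at most 110 degrees brings them over the 36 degree wide gaps between the lands.
- dropped_in (a point): On the stud's axis, 4.4 mm above the seat: where the nut's underside rests once its lugs have dropped through the gaps; it then turns no further anticlockwise. The nut falls by its own weight only if it is not gripped tight: a gripper opened some 3 mm wider than the hexagon turns it like a loose spanner (8 degrees of slack each way) and lets it sink.
- collar: Bystander: round steel collar, 72 mm outside, 44 mm bore, 30 mm tall; origin: centre of the underside.
- plain_nut: Bystander: small plain hex nut, 36 mm across flats, 20 mm tall; origin: centre of the underside.
- spanner: Bystander: steel open spanner, 200 mm, lying on the table to the far side; origin near its middle.
- screwdriver: Bystander: screwdriver lying on the table to the robot's right; origin near its middle.
- detergent: Bystander: white detergent bottle, 90 mm in diameter, 200 mm tall; origin: centre of the underside.
- mug: Bystander: white mug, 80 mm in diameter, 90 mm tall; origin: centre of the underside.

How it is judged:
By the outcome, as a careful person would: the job done as asked, in the order asked, and still so for the second after the job is handed in, with the robot touching nothing.
It also fails if it takes over 54 s, if anything falls off the work surface, if the arm or the gripper's body presses on something with over 40 N, if the wrist force passes 120 N, or if a joint passes its speed limit or range.

### The arm

A 6-joint arm with a two-finger parallel gripper is mounted at the origin on the work surface. World frame = base frame: x ahead of the robot, y to its left, z up, the work surface at z = 0. Lengths are in m, angles in rad, forces in N, time in s.
With the tool pointing down it reaches from about 0.35 to 0.775 m from the base axis. Payload 7.3 kg.
Tool frame: the origin (TCP) lies between the finger pads; the fingertips stand ctrl.tip_extent ahead of it and the grasp point (between the pads) lies 3 mm ahead of it (ctrl.tip_extent is the distance from the TCP to the fingertips, in m); z points along the fingers, y is the line along which they close (so a half turn about z gives the same grasp; the last joint's range is limited). The gripper opens to 92 mm and grips with 3 to 60 N. Pads are 19 mm wide; open, the fingers measure 130 mm over their backs; the gripper's body (75 mm by 190 mm) begins 47 mm behind the grasp point.
Start: joints at [-1.326, 0.342, 1.524, -0, 1.275, -0.146], TCP at [0.2, -0.485, 0.218] pointing down, gripper open.
Joint ranges: [-2.53, 2.53], [-0.77, 2.02], [0.04, 2.7], [-1, 4.14], [0.28, 2.66], [-3.11, 3.11]. Speed limits (rad/s): [2.57, 2.57, 3.14, 3.14, 3.14, 3.14].

### API

Orientations are given as [roll, pitch, yaw] about the fixed x, y, z axes, in that order (R = Rz(yaw) Ry(pitch) Rx(roll)).
In Python, from bench import ctrl, imaging gives the robot as it stands.
- The arm moves only by the tool jog_arm, never from a script. Its argument "rows" is a list of rows, each a list of 6 numbers: the shift along the tool's x, y, z as a fraction of full scale, then the turn, a rotation vector about the tool's x, y, z as a fraction of full scale. A call has 1 to 5 rows; each row is the pose to reach, as a shift and turn from the pose commanded when the call began, along the tool's axes at that moment; what a row does not reach only later rows make up. Full scale, the value 1, is 40 cm for a shift and 60 degrees for a turn. A row lasts 1/8 s, in which the tool goes at most 62.5 mm and 10.7 degrees, less where a joint would pass 70% of its speed; a pose out of reach is approached as far as the arm can. A call with a number of a shift or a turn outside -1 to 1 is refused whole. A call with a gripper value outside its range is refused whole. "grip" is the gripper's target within -1 to 1 (shut at 1, half-way at 0, fully open at -1), set as the call begins (left out, the last holds). The fingers move at their own pace and stop on an object; "newtons" is the grip in N (left out, the last holds). Time passes only in rows, so rows that repeat a pose let the fingers close. It gives the time, the measured TCP pose, the force, the opening and the grip force at its end, in the units of the state.
- ctrl.state(): the state, without advancing time (a new reading comes with each control period).
- imaging.read_camera(name): name is "scene" or "top"; returns (picture, depth): 384x512x3 uint8, red, green, blue; 384x512 float32, m along the optical axis (not along the pixel's ray), 0 where there is no reading.
- imaging.camera_params(name): a dict with "vfov" (degrees; the focal length in pixels is half the picture's height over the tangent of half this angle, whatever the lens; pixels are square), "cx", "cy" (the principal point, pixels), "R" (3x3) and "t" (3): a world point X has camera coordinates R X + t. Camera axes: x right, y down, z forward; pixel columns grow to the right and rows downward; lengths in m; the calibration is good to about 2 mm. A picture is of the moment at which its call begins. camera_params takes no time and is no camera call.
- ctrl.hand_in(): hands the job in; it is judged then, once.
The state is a dict: "time": time; "qpos": joint angles; "qvel": joint speeds; "effort": joint torques, N m; "tcp_pos": TCP position; "ee_rot": TCP orientation; "wrist_force": force on the tool from outside, world axes, zero at the start; "moment": the same for the moment, N m; "width": opening from 0.0 (shut) to 1.0 (fully open); "gripper_force": force on a finger pad.
Only numpy, scipy, OpenCV 4.12 (cv2) and the standard library are available. Lean on these libraries where they do the work, as an engineer would, in place of code of your own. Each camera call takes 0.05 s, during which the arm holds its last target. There are 200 camera calls.

## Working session

There is one attempt and no reset: what is moved stays moved. The work goes in short steps, Python scripts to look and compute and a tool call to move; the robot and the scene stay as the last step left them, time stands still between calls to the robot, and variables do not carry over. Pictures are saved under pics/ and viewed, at most 10 in all, crops included, and the job is handed in when it is done.

Besides the shell and the picture viewer there is one more tool, called as name(argument=value, ...), one argument or row to a line, values as JSON. jog_arm: Moves the arm, as the interface text tells. Its arguments: {"type":"object","properties":{"rows":{"type":"array","items":{"type":"array","items":{"type":"number"}}},"grip":{"type":"number"},"newtons":{"type":"number"}},"required":["rows"]}

```bash
mkdir -p pics; ls; cat > h.py <<'E'
import numpy as np, cv2
from bench import ctrl, imaging
def grab(n,f=None):
    p,d=imaging.read_camera(n)
    np.savez('/tmp/'+n+'.npz',p=p,d=d)
    if f: cv2.imwrite('pics/'+f,p[:,:,::-1])
    return p,d
def cam(n):
    c=imaging.camera_params(n); c['f']=192/np.tan(np.radians(c['vfov']/2)); c['R']=np.array(c['R']);c['t']=np.array(c['t']); return c
def ray(n,u,v,z):   # world point at height z on the pixel's ray
    c=cam(n); d=c['R'].T@np.array([(u-c['cx'])/c['f'],(v-c['cy'])/c['f'],1]); o=-c['R'].T@c['t']
    return o+d*(z-o[2])/d[2]
def cloud(n,D):
    c=cam(n); v,u=np.mgrid[:384,:512]
    P=np.stack([(u-c['cx'])/c['f']*D,(v-c['cy'])/c['f']*D,D],-1)
    return (P-c['t'])@c['R']
E
python3 - <<'E'
from h import *
for n in('scene','top'):
    grab(n,n+'0.png'); print(imaging.camera_params(n))
s=ctrl.state(); print(s, ctrl.tip_extent)
E
```

```text
pics
{'vfov': 46.58588362920954, 'cx': 250.97873999843623, 'cy': 202.23922181552177, 'R': array([[-0.88691417,  0.4619206 ,  0.00355133],
       [ 0.32719591,  0.63362477, -0.70104386],
       [-0.32607681, -0.62060375, -0.71310932]]), 't': array([ 0.5140806 , -0.12376205,  1.36101511])}
{'vfov': 44.092125841462575, 'cx': 250.9500166506178, 'cy': 188.29622800295377, 'R': array([[ 0.02659913, -0.99941121, -0.02167281],
       [-0.99146551, -0.02360726, -0.12821401],
       [ 0.12762688,  0.02489823, -0.99150969]]), 't': array([-0.01371207,  0.58529222,  1.11050096])}
{'time': 0.1, 'qpos': array([-1.32600232e+00,  3.42673877e-01,  1.52492421e+00,  1.49120071e-05,
        1.27540991e+00, -1.46003919e-01]), 'qvel': array([-0.00100914, -0.0008719 , -0.00225071, -0.00079736, -0.00174067,
       -0.0008983 ]), 'effort': array([ 1.77340215e-03, -4.32004988e+01, -2.44694370e+01,  7.18510081e-02,
        5.26590343e-02, -3.87635941e-05]), 'tcp_pos': array([ 0.1999163 , -0.48503586,  0.21700271]), 'ee_rot': array([-3.14019444e+00, -2.20020669e-04,  3.90793418e-01]), 'wrist_force': array([0.28543303, 0.75810712, 0.22067564]), 'moment': array([-0.00540524, -0.0233255 , -0.01375239]), 'gripper_force': 0.0, 'width': 1.0000014240553146} 0.022
```

View pics/scene0.png

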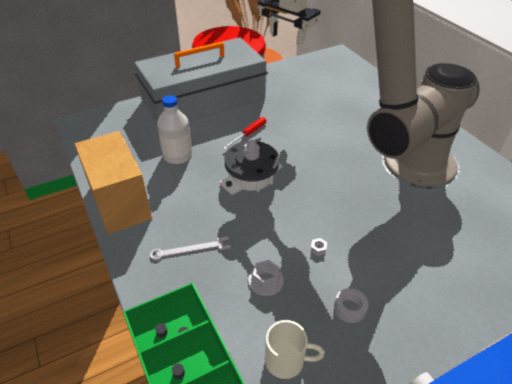

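View pics/top0.png

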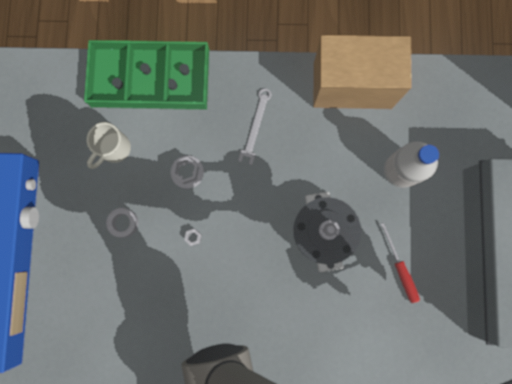

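The top view shows the nut at (187,172), the collar at (121,222) and the stud at (329,230). In the scene view the nut is at (266,278) and the stud at (252,150). I'll enlarge the nut and the stud in both views.

```bash
python3 - <<'E'
from h import *
T=np.load('/tmp/top.npz');S=np.load('/tmp/scene.npz')
def crop(p,u,v,w,h,k): return cv2.resize(p[v:v+h,u:u+w],None,fx=k,fy=k,interpolation=cv2.INTER_CUBIC)
a=[crop(T['p'],165,150,45,45,6.66),crop(T['p'],305,205,50,50,6),crop(S['p'],243,255,45,45,6.66),crop(S['p'],225,130,50,50,6)]
a=[cv2.convertScaleAbs(cv2.resize(x,(300,300)),alpha=1.5) for x in a]
cv2.imwrite('pics/c1.png',np.vstack([np.hstack(a[:2]),np.hstack(a[2:])])[:,:,::-1])
for n,D,z0 in(('top',T['d'],0),('scene',S['d'],0)):
    P=cloud(n,D); print(n,(D>0).mean())
    X=P[(D>0)]
    c=ray(n,*((187,172) if n=='top' else (266,278)),0.03); g=ray(n,*((329,230) if n=='top' else (252,150)),0.12)
    print('ray nut',c,'stud',g)
    for nm,q,lo,hi,r in(('nut',c,.036,.05,.06),('boss',g,.076,.086,.07),('pulley',g,.066,.075,.09),('stud',g,.09,.14,.05)):
        m=(np.hypot(*(X[:,:2]-q[:2]).T)<r)&(X[:,2]>lo)&(X[:,2]<hi); Y=X[m]
        if len(Y)>3:
            (cx,cy),rr=cv2.minEnclosingCircle(Y[:,:2].astype(np.float32)); print(nm,len(Y),cx,cy,rr,np.median(Y[:,2]),Y[:,2].max())
E
```

```text
top 0.995819091796875
ray nut [0.6230181  0.15933766 0.03      ] stud [ 0.48592951 -0.17620356  0.12      ]
nut 193 0.6271085739135742 0.16502118110656738 0.0329289548099041 0.042523908113721295 0.04938502504803816
boss 1086 0.4850810170173645 -0.1761094033718109 0.06909477710723877 0.08059893720293088 0.08593717870714523
pulley 1926 0.4877178966999054 -0.1777428686618805 0.078371062874794 0.07267997442500182 0.07499907645171908
stud 292 0.48716792464256287 -0.1775149255990982 0.02117171883583069 0.11449238594291769 0.13518092496241035
scene 0.9961446126302084
ray nut [0.63269168 0.17631407 0.03      ] stud [ 0.49773596 -0.15217411  0.12      ]
nut 215 0.6293808221817017 0.16442063450813293 0.03307925537228584 0.040860452120810326 0.04484300753411343
boss 366 0.47948792576789856 -0.16499720513820648 0.06084970012307167 0.07926816819252741 0.08536402321493394
pulley 845 0.4889383912086487 -0.17494992911815643 0.07834211736917496 0.07140608818690247 0.07496587580155209
stud 204 0.49125102162361145 -0.17569760978221893 0.022450603544712067 0.11029360967828153 0.13276670148605685
```

View pics/c1.png

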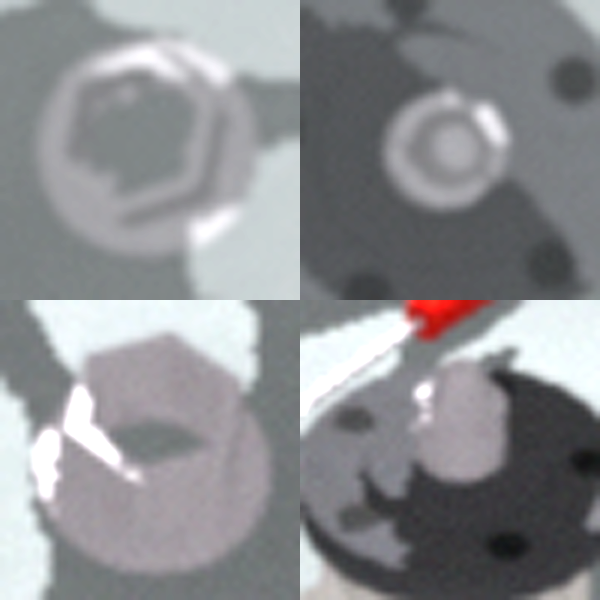

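The crops show the hex with flats visible (one points roughly toward the camera's right) and stop highlights at the upper right of the stud. Next I'll use depth by angle to get the hex yaw, the lug phase and the thread-gap phase.

```bash
cat >> h.py <<'E'
def hexfit(X,c,ri=.0235):
    from scipy.optimize import minimize
    best=None
    # boundary-fit: hex prism inradius .028, points of the top ring must lie inside: minimise support excess over area
    for a in np.radians(range(0,60,2)):
        def f(p):
            q=X-p[:2]; an=p[2]+np.arange(6)*np.pi/3
            s=q@np.array([np.cos(an),np.sin(an)]); return np.mean(np.maximum(s.max(0)-.028,0)**2)*1e6+np.mean(np.maximum(ri-np.hypot(*q.T),0)**2)*1e6
        r=minimize(f,[*c,a],method='Nelder-Mead',options=dict(xatol=1e-5,fatol=1e-5,initial_simplex=[[*c,a],[c[0]+.002,c[1],a],[c[0],c[1]+.002,a],[*c,a+.05]]))
        if best is None or r.fun<best.fun: best=r
    return best.x[:2],np.degrees(best.x[2])%60,best.fun
def polar(X,c,r0,r1,z0,z1,step=10):
    q=X[:,:2]-c; r=np.hypot(*q.T); a=np.degrees(np.arctan2(q[:,1],q[:,0]))%360
    m=(r>r0)&(r<r1)&(X[:,2]>z0)&(X[:,2]<z1); o=[]
    for k in range(0,360,step):
        z=X[m&(a>=k)&(a<k+step),2]; o.append((k,len(z),round(1e3*np.median(z)) if len(z) else 0))
    return o
E
python3 - <<'E'
from h import *
for n in('top','scene'):
    D=[grab(n)[1] for _ in range(5)]; D=np.median(D,0); np.save('/tmp/'+n+'D.npy',D)
    X=cloud(n,D).reshape(-1,3)
    c=np.array([.628,.1647])
    m=(np.hypot(*(X[:,:2]-c).T)<.04)&(abs(X[:,2]-.0415)<.003)
    c,a,f=hexfit(X[m][:,:2],c); print(n,'hex',m.sum(),c,a,f, X[m][:,2].mean())
    print('bore',polar(X,c,.0165,.0215,-.01,.05))
    s=np.array([.4875,-.177])if n=='top' else np.array([.489,-.1755])
    m=(np.hypot(*(X[:,:2]-s).T)<.02)&(X[:,2]>.125); print('tip',X[m].mean(0),m.sum())
    print('stud',polar(X,s,.0155,.0205,.07,.125))
E
```

```text
top hex 161 [0.62754929 0.1650025 ] 20.091154564961386 0.08504438399018392 0.04257782537092464
bore [(0, 3, 2), (10, 3, 18), (20, 4, 18), (30, 2, 1), (40, 3, 1), (50, 3, 1), (60, 2, 1), (70, 2, 2), (80, 3, 0), (90, 2, 1), (100, 3, 2), (110, 2, 2), (120, 0, 0), (130, 2, 18), (140, 5, 18), (150, 3, 2), (160, 0, 0), (170, 0, 0), (180, 0, 0), (190, 0, 0), (200, 0, 0), (210, 0, 0), (220, 0, 0), (230, 0, 0), (240, 0, 0), (250, 1, 18), (260, 0, 0), (270, 0, 0), (280, 0, 0), (290, 2, 1), (300, 2, 2), (310, 2, 1), (320, 3, 1), (330, 3, 0), (340, 3, 1), (350, 3, 1)]
tip [ 0.48700193 -0.17682424  0.12946727] 79
stud [(0, 4, 113), (10, 4, 111), (20, 2, 112), (30, 3, 112), (40, 3, 111), (50, 5, 109), (60, 5, 110), (70, 4, 111), (80, 4, 103), (90, 5, 96), (100, 5, 95), (110, 4, 96), (120, 4, 113), (130, 5, 111), (140, 2, 110), (150, 4, 111), (160, 4, 111), (170, 2, 111), (180, 3, 111), (190, 3, 110), (200, 1, 110), (210, 3, 95), (220, 2, 96), (230, 4, 99), (240, 3, 115), (250, 3, 111), (260, 3, 110), (270, 2, 110), (280, 3, 111), (290, 3, 111), (300, 3, 111), (310, 3, 111), (320, 2, 95), (330, 3, 
[... 437 characters left out ...]
), (240, 5, 0), (250, 4, 8), (260, 6, 12), (270, 2, 0), (280, 2, -1), (290, 0, 0), (300, 0, 0), (310, 0, 0), (320, 0, 0), (330, 0, 0), (340, 0, 0), (350, 0, 0)]
tip [ 0.48864262 -0.1749834   0.12810968] 31
stud [(0, 5, 86), (10, 7, 100), (20, 7, 102), (30, 7, 90), (40, 6, 88), (50, 6, 89), (60, 5, 86), (70, 8, 91), (80, 9, 87), (90, 7, 89), (100, 3, 83), (110, 7, 89), (120, 14, 102), (130, 0, 0), (140, 7, 98), (150, 2, 99), (160, 1, 109), (170, 1, 109), (180, 1, 109), (190, 0, 0), (200, 0, 0), (210, 0, 0), (220, 0, 0), (230, 0, 0), (240, 0, 0), (250, 0, 0), (260, 0, 0), (270, 0, 0), (280, 0, 0), (290, 1, 109), (300, 0, 0), (310, 4, 107), (320, 0, 0), (330, 0, 0), (340, 3, 97), (350, 11, 95)]
```

Nut yaw is about 20.4° with lugs at 20/140/260°. The thread gaps are centred near 102/222/342°, with a stop just anticlockwise of each. So I'll set the nut on at yaw about 60°, lugs on the lands, and then back it off.

```bash
cat >> h.py <<'E'
from scipy.spatial.transform import Rotation as Ro
def need(p,yaw):
    s=ctrl.state(); R=Ro.from_euler('xyz',s['ee_rot']); T=Ro.from_euler('xyz',[np.pi,0,np.radians(yaw)])
    d=R.inv().apply(np.array(p)-s['tcp_pos'])/.4; w=np.degrees((R.inv()*T).as_rotvec())/60
    print('need',d.round(4),w.round(4),'| t',round(s['time'],2),'tcp',s['tcp_pos'].round(4),'yaw',np.degrees(s['ee_rot'][2]).round(2),'q6',s['qpos'][5].round(2),'F',s['wrist_force'].round(1),'w',(s['width']*92).round(1),'gf',round(s['gripper_force'],1))
E
python3 -c "
from h import *
need([.628,.1647,.15],50.4)"
```

```text
Traceback (most recent call last):
  File "h.py", line 38, in need
    print('need',d.round(4),w.round(4),'| t',round(s['time'],2),'tcp',s['tcp_pos'].round(4),'yaw',np.degrees(s['ee_rot'][2]).round(2),'q6',s['qpos'][5].round(2),'F',s['wrist_force'].round(1),'w',(s['width']*92).round(1),'gf',round(s['gripper_force'],1))
                                                                                                                                                                                                   ^^^^^^^^^^^^^^^^^^^^^
AttributeError: 'float' object has no attribute 'round'
```

```bash
sed -i "s/(s\['width'\]\*92).round(1)/round(s['width']*92,1)/" h.py
python3 -c "
from h import *
need([.628,.1647,.217],50.4)"
```

```text
need [ 1.6084e+00 -1.0952e+00  1.5000e-03] [ 1.000e-04  0.000e+00 -4.668e-01] | t 0.6 tcp [ 0.2    -0.4854  0.2176] yaw 22.39 q6 -0.15 F [0.4 0.3 0. ] w 91.9 gf 0.0
```

jog_arm(
  rows=[
    [0.128,-0.0872,0,0,0,-0.04],
    [0.256,-0.1744,0,0,0,-0.08],
    [0.384,-0.2616,0,0,0,-0.12],
    [0.512,-0.3488,0,0,0,-0.16],
    [0.64,-0.436,0,0,0,-0.2],
  ],
  grip=-1,
  newtons=40,
)

```text
time: 1.23
tcp_pos: [0.3712, -0.225, 0.2179]
ee_rot: [3.141, -0.0, 0.601]
wrist_force: [1.2, -0.6, 0.6]
width: 1.002
gripper_force: 0.0
```

```bash
python3 -c "
from h import *
need([.628,.1647,.18],50.4)"
```

```text
need [ 1.0806 -0.4404  0.0947] [ 1.000e-03 -1.000e-04 -2.659e-01] | t 1.23 tcp [ 0.3712 -0.225   0.2179] yaw 34.45 q6 0.25 F [ 1.2 -0.6  0.6] w 92.1 gf 0.0
```

jog_arm(
  rows=[
    [0.3,-0.122,0.0,0,0,-0.1],
    [0.7,-0.285,0.02,0,0,-0.17],
    [0.7,-0.285,0.04,0,0,-0.17],
    [0.7,-0.285,0.06,0,0,-0.17],
    [0.7,-0.285,0.06,0,0,-0.17],
  ],
)

```text
time: 1.85
tcp_pos: [0.5379, 0.0278, 0.1934]
ee_rot: [3.141, -0.0, 0.779]
wrist_force: [0.6, -0.6, 0.3]
width: 1.0
gripper_force: 0.0
```

```bash
python3 -c "
from h import *
need([.628,.1647,.12],50.4)"
```

```text
need [ 0.4007 -0.0855  0.1836] [ 0.0005 -0.0003 -0.096 ] | t 1.85 tcp [0.5379 0.0278 0.1934] yaw 44.64 q6 0.7 F [ 0.6 -0.6  0.3] w 92.0 gf 0.0
```

jog_arm(
  rows=[
    [0.2,-0.043,0.08,0,0,-0.096],
    [0.4,-0.085,0.14,0,0,-0.096],
    [0.4,-0.085,0.17,0,0,-0.096],
    [0.4,-0.085,0.184,0,0,-0.096],
    [0.4,-0.085,0.184,0,0,-0.096],
  ],
)

```text
time: 2.48
tcp_pos: [0.6264, 0.1617, 0.1194]
ee_rot: [-3.141, 0.002, 0.879]
wrist_force: [0.0, 0.2, 0.8]
width: 0.998
gripper_force: 0.0
```

```bash
python3 -c "
from h import *
need([.628,.1647,.034],50.4)
grab('scene','s1.png')"
```

```text
need [ 0.0085 -0.0016  0.2134] [-0.0008  0.0015 -0.0005] | t 2.48 tcp [0.6264 0.1617 0.1194] yaw 50.37 q6 0.83 F [0.  0.2 0.8] w 91.8 gf 0.0
```

View pics/s1.png

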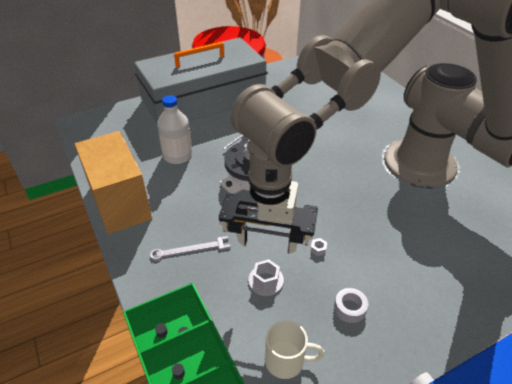

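The gripper is above the nut and clear of everything around it, with the nut at (266,278).

jog_arm(
  rows=[
    [0,0,0.08,0,0,0],
    [0,0,0.14,0,0,0],
    [0,0,0.17,0,0,0],
    [0,0,0.17,0,0,0],
  ],
)

```text
time: 3.02
tcp_pos: [0.627, 0.1613, 0.0524]
ee_rot: [3.142, 0.0, 0.878]
wrist_force: [1.2, 1.2, -0.1]
width: 1.001
gripper_force: 0.0
```

```bash
python3 -c "
from h import *
need([.628,.1647,.034],50.4)"
```

```text
need [ 0.0081 -0.0035  0.046 ] [ 0.0001  0.0001 -0.0018] | t 3.02 tcp [0.627  0.1613 0.0524] yaw 50.29 q6 0.83 F [ 1.2  1.2 -0.1] w 92.1 gf 0.0
```

jog_arm(
  rows=[
    [0.008,-0.0035,0.03,0,0,0],
    [0.008,-0.0035,0.045,0,0,0],
    [0.008,-0.0035,0.045,0,0,0],
  ],
)

```text
time: 3.4
tcp_pos: [0.6276, 0.1655, 0.0335]
ee_rot: [-3.141, 0.001, 0.879]
wrist_force: [0.2, -1.0, 0.8]
width: 0.997
gripper_force: 0.0
```

jog_arm(
  rows=[
    [0,0,0,0,0,0],
    [0,0,0,0,0,0],
    [0,0,0,0,0,0],
    [0,0,0,0,0,0],
    [0,0,0,0,0,0],
  ],
  grip=0.2,
  newtons=40,
)

```text
time: 4.03
tcp_pos: [0.628, 0.1654, 0.034]
ee_rot: [3.142, 0.0, 0.879]
wrist_force: [-0.0, 0.3, -0.8]
width: 0.503
gripper_force: 0.0
```

```bash
python3 -c "
from h import *
need([.628,.1647,.17],50.4)"
```

```text
need [-0.0014  0.0012 -0.3399] [ 0.0001  0.0001 -0.0008] | t 4.03 tcp [0.628  0.1654 0.034 ] yaw 50.35 q6 0.83 F [-0.   0.3 -0.8] w 46.3 gf 0.0
```

Width is 46 mm with no force, which is odd. I'll look.

```bash
python3 -c "
from h import *
p,d=grab('scene'); q,d=grab('top'); need([.628,.1647,.17],50.4)
a=cv2.resize(p[200:340,180:360],(400,311));b=cv2.resize(q[100:240,100:280],(400,311))
cv2.imwrite('pics/s2.png',np.hstack([a,b])[:,:,::-1])"
```

```text
need [-0.0014  0.0012 -0.34  ] [ 0.0001  0.     -0.0008] | t 4.12 tcp [0.628  0.1654 0.034 ] yaw 50.35 q6 0.83 F [-0.2 -0.3 -0.3] w 39.9 gf 0.0
```

View pics/s2.png

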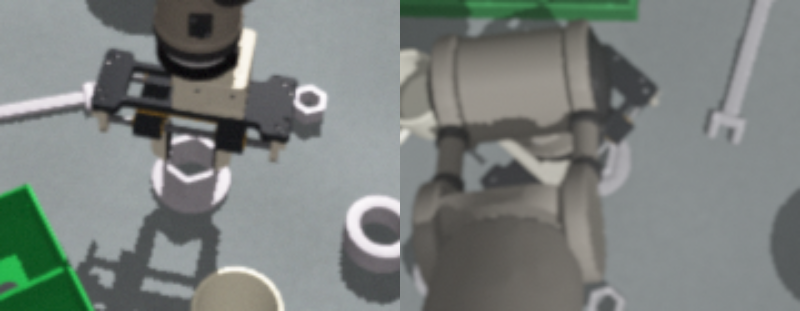

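```bash
python3 -c "
from h import *
p,d=grab('scene')
a=cv2.resize(p[215:305,205:325],(800,600),interpolation=cv2.INTER_CUBIC)
cv2.imwrite('pics/s3.png',cv2.convertScaleAbs(a,alpha=1.3)[:,:,::-1])
P=cloud('scene',d)
for v in range(235,300,5): print(v,[tuple((P[v,u]*1e3).round().astype(int).tolist()) for u in (246,252,256,260,266,272,276,280,285)])
"
```

```text
235 [(652, 115, 128), (642, 124, 132), (639, 136, 143), (660, 190, 211), (650, 198, 214), (640, 203, 214), (631, 204, 211), (623, 206, 208), (614, 210, 207)]
240 [(661, 131, 133), (649, 137, 132), (649, 154, 151), (651, 175, 175), (641, 183, 179), (640, 205, 201), (634, 209, 202), (628, 215, 206), (621, 221, 208)]
245 [(673, 155, 149), (654, 147, 129), (654, 165, 150), (651, 177, 161), (644, 188, 169), (633, 195, 170), (625, 197, 168), (620, 204, 173), (611, 209, 173)]
250 [(674, 156, 134), (665, 168, 143), (658, 173, 144), (652, 178, 146), (644, 189, 154), (634, 197, 157), (627, 201, 157), (619, 205, 157), (611, 211, 160)]
255 [(680, 169, 136), (667, 172, 131), (649, 156, 102), (603, 92, 2), (589, 99, 1), (575, 104, -1), (624, 199, 136), (620, 208, 144), (612, 214, 147)]
260 [(681, 170, 120), (671, 178, 123), (650, 159, 88), (655, 185, 122), (645, 193, 124), (633, 197, 122), (629, 207, 132), (622, 212, 133), (611, 214, 129)]
265 [(647, 102, -1), (659, 156, 72), (650, 160, 71), (629, 140, 34), (616, 145, 32), (607, 158, 42), (631, 212, 122), (626, 219, 126), (617, 225, 129)]
270 [(65
[... 160 characters left out ...]
650, 140, 8), (653, 165, 40), (630, 143, -1), (618, 151, 0), (606, 159, 3), (615, 191, 48), (591, 170, 6), (577, 172, 0)]
280 [(667, 142, 0), (656, 153, 8), (655, 169, 28), (652, 182, 42), (640, 189, 43), (626, 191, 37), (618, 196, 37), (599, 185, 10), (584, 183, -3)]
285 [(673, 155, 1), (661, 162, 2), (655, 169, 8), (649, 179, 17), (640, 191, 26), (625, 192, 18), (614, 192, 10), (606, 196, 10), (592, 197, 1)]
290 [(679, 165, -3), (667, 174, 2), (661, 182, 8), (653, 186, 9), (641, 192, 8), (628, 198, 7), (620, 203, 7), (609, 203, 0), (599, 208, 0)]
295 [(684, 176, -3), (673, 183, -2), (664, 187, -4), (657, 194, 2), (647, 203, 7), (631, 204, -4), (625, 211, 2), (615, 213, -2), (605, 219, -2)]
```

View pics/s3.png

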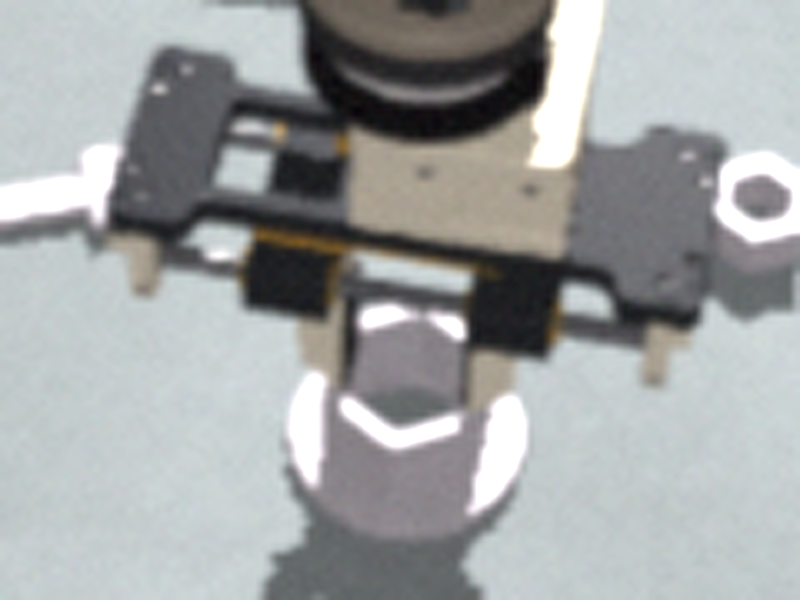

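The fingers do flank the nut's flats. I'll check the state again after letting them close.

jog_arm(
  rows=[
    [0,0,0,0,0,0],
    [0,0,0,0,0,0],
  ],
  grip=0.5,
)

```text
time: 4.42
tcp_pos: [0.628, 0.1654, 0.034]
ee_rot: [3.142, 0.0, 0.879]
wrist_force: [0.3, 0.6, -0.3]
width: 0.265
gripper_force: 0.0
```

jog_arm(
  rows=[
    [0,0,0,0,0,0],
    [0,0,0,0,0,0],
  ],
)

```text
time: 4.68
tcp_pos: [0.628, 0.1654, 0.034]
ee_rot: [3.141, 0.0, 0.879]
wrist_force: [-0.4, -0.2, -0.8]
width: 0.251
gripper_force: 0.0
```

```bash
python3 -c "
from h import *
s=ctrl.state(); psi=s['ee_rot'][2]
p,d=grab('scene'); P=cloud('scene',d).reshape(-1,3)
q=P[:,:2]-s['tcp_pos'][:2]; x=q@[np.cos(psi),np.sin(psi)]; y=q@[np.sin(psi),-np.cos(psi)]
m=(abs(x)<.05)&(abs(y)<.1)
for lo in np.arange(0.0,.15,.006):
    k=m&(P[:,2]>=lo)&(P[:,2]<lo+.006); o=np.argsort(y[k])
    print(round(lo*1e3),k.sum(),[(int(a*1e3),int(b*1e3)) for a,b in zip(x[k][o],y[k][o])][::max(1,k.sum()//14)])
print(s['qpos'])
"
```

```text
0 863 [(-13, -99), (5, -90), (44, -77), (-32, -66), (7, -53), (24, -44), (42, -33), (47, -11), (42, 13), (22, 36), (-36, 49), (41, 60), (-47, 74), (-13, 86), (-11, 98)]
6 275 [(5, -40), (1, -35), (-17, -32), (-21, -29), (18, -26), (22, -20), (39, -13), (35, -6), (-24, 0), (37, 7), (34, 15), (32, 22), (21, 29), (6, 35), (1, 38)]
12 63 [(13, -27), (17, -23), (-3, -17), (25, -13), (29, -4), (-23, -4), (30, 0), (31, 1), (-24, 5), (-24, 7), (25, 9), (-16, 11), (25, 12), (23, 15), (19, 20), (17, 23)]
18 45 [(15, -27), (18, -23), (19, -19), (19, -16), (24, -10), (27, -6), (-23, -4), (-28, 1), (-24, 3), (27, 4), (28, 7), (24, 10), (22, 12), (21, 15), (-5, 23)]
24 58 [(1, -27), (16, -25), (18, -20), (22, -14), (26, -8), (-21, -6), (-24, -3), (-25, -1), (-26, 1), (-25, 3), (28, 7), (26, 9), (-20, 12), (22, 17), (16, 26)]
30 48 [(4, -27), (15, -25), (19, -20), (22, -16), (24, -12), (26, -8), (28, -4), (28, -1), (-27, 1), (-26, 3), (25, 7), (-23, 8), (-22, 10), (24, 12), (22, 17), (17, 23)]
36 86 [(-9, -27), (11, -23), (18, -20), (22, -14), (27, -8), (-20, -4), (-25, 0), (-23, 1), (-26, 4), (-25
[... 2446 characters left out ...]
 (38, -20), (30, -12), (37, 15), (38, 24), (37, 28), (-13, 33), (-9, 36), (22, 40), (-25, 51), (37, 85)]
132 173 [(37, -91), (25, -41), (24, -34), (27, -29), (26, -22), (27, -16), (24, 5), (22, 19), (23, 25), (26, 28), (-3, 30), (31, 34), (38, 37), (23, 40), (38, 84)]
138 122 [(33, -94), (38, -86), (37, -72), (28, -51), (26, -32), (28, -14), (26, 3), (26, 24), (-16, 31), (-16, 36), (26, 44), (26, 52), (27, 61), (32, 66), (37, 80), (39, 90)]
144 448 [(20, -94), (9, -86), (36, -79), (38, -71), (26, -61), (0, -51), (27, -20), (27, 13), (-17, 36), (-19, 52), (-13, 64), (32, 70), (-1, 79), (38, 88)]
[ 1.39696010e-01  7.43573416e-01  1.36477018e+00 -1.20515808e-04
  1.03318220e+00  8.31804671e-01]
```

Depth shows the fingertips at about z=44 mm, just above the nut, and the body underside at 110 mm. The tool is really about 32 mm higher than the reported pose implies, with x and y fine. I'll reopen, go down about 30 mm and measure again.

jog_arm(
  rows=[
    [0,0,-0.02,0,0,0],
    [0,0,-0.02,0,0,0],
    [0,0,-0.02,0,0,0],
    [0,0,-0.02,0,0,0],
    [0,0,-0.02,0,0,0],
  ],
  grip=-1,
)

```text
time: 5.35
tcp_pos: [0.6279, 0.1654, 0.0419]
ee_rot: [-3.141, 0.0, 0.879]
wrist_force: [0.1, -0.2, 0.3]
width: 0.748
gripper_force: 0.0
```

jog_arm(
  rows=[
    [0,0,0,0,0,0],
    [0,0,0,0,0,0],
    [0,0,0.02,0,0,0],
    [0,0,0.06,0,0,0],
    [0,0,0.06,0,0,0],
  ],
)

```text
time: 5.98
tcp_pos: [0.6264, 0.1652, 0.0156]
ee_rot: [-3.139, 0.003, 0.879]
wrist_force: [-0.1, 0.3, -0.1]
width: 0.999
gripper_force: 0.0
```

```bash
cat >> h.py <<'E'
def grip_z(n='scene'):
    s=ctrl.state(); psi=s['ee_rot'][2]
    P=cloud(n,grab(n)[1]).reshape(-1,3)
    q=P[:,:2]-s['tcp_pos'][:2]; x=q@[np.cos(psi),np.sin(psi)]; y=q@[np.sin(psi),-np.cos(psi)]
    m=(x>.03)&(x<.045)&(abs(y)<.1)&(P[:,2]>.05); z=np.sort(P[m,2]); print('body front lower edge',z[:30:3].round(4), 'x',np.median(x[m]), 'yrange',y[m].min(),y[m].max())
    return P,x,y
E
python3 -c "
from h import *
need([.628,.1647,.034],50.4); grip_z()"
```

```text
need [ 0.0014  0.0037 -0.046 ] [-0.0027  0.0031 -0.0008] | t 5.97 tcp [0.6264 0.1652 0.0156] yaw 50.35 q6 0.83 F [-0.1  0.3 -0.1] w 91.9 gf 0.0
body front lower edge [0.0914 0.0924 0.0937 0.0941 0.0946 0.0952 0.0957 0.0963 0.0967 0.0968] x 0.037229392937147186 yrange -0.09419031468821183 0.09475830090306042
```

jog_arm(
  rows=[
    [0,0,0.02,0,0,0],
    [0,0,0.034,0,0,0],
    [0,0,0.034,0,0,0],
    [0,0,0.034,0,0,0],
  ],
)

```text
time: 6.52
tcp_pos: [0.6281, 0.1655, 0.0045]
ee_rot: [3.141, -0.0, 0.879]
wrist_force: [0.7, 0.1, 1.0]
width: 1.0
gripper_force: 0.0
```

```bash
python3 -c "
from h import *
need([.628,.1647,.003],50.4); grip_z()"
```

```text
need [-0.0017  0.001   0.0038] [ 0.0002 -0.0002 -0.0008] | t 6.53 tcp [0.6281 0.1655 0.0045] yaw 50.35 q6 0.83 F [0.7 0.1 1. ] w 92.0 gf 0.0
body front lower edge [0.0809 0.0822 0.0833 0.0841 0.0842 0.0845 0.0847 0.085  0.0856 0.0858] x 0.036996316766721736 yrange -0.09457345363290126 0.0938906976747207
```

jog_arm(
  rows=[
    [0,0,0,0,0,0],
    [0,0,0,0,0,0],
    [0,0,0,0,0,0],
    [0,0,0,0,0,0],
    [0,0,0,0,0,0],
  ],
  grip=0.1,
)

```text
time: 7.2
tcp_pos: [0.628, 0.1654, 0.0044]
ee_rot: [3.141, -0.0, 0.879]
wrist_force: [-0.0, 0.1, -1.1]
width: 0.606
gripper_force: 39.9
```

Gripped at 55.8 mm and 40 N. Now lift and carry it over.

jog_arm(
  rows=[
    [0,0,-0.06,0,0,0],
    [0,0,-0.2,0,0,0],
    [0,0,-0.35,0,0,0],
    [0,0,-0.46,0,0,0],
    [0,0,-0.48,0,0,0],
  ],
)

```text
time: 7.82
tcp_pos: [0.6291, 0.1657, 0.1991]
ee_rot: [3.138, -0.004, 0.879]
wrist_force: [-0.9, -0.2, -5.3]
width: 0.608
gripper_force: 39.9
```

```bash
python3 -c "
from h import *
need([.488,-.1755,.19],90)"
```

```text
need [-0.8819  0.2725  0.0203] [ 0.0045 -0.0023 -0.6607] | t 7.83 tcp [0.6291 0.1657 0.1991] yaw 50.36 q6 0.83 F [-0.9 -0.2 -5.3] w 55.9 gf 39.9
```

jog_arm(
  rows=[
    [-0.08,0.025,0,0,0,-0.12],
    [-0.22,0.068,0,0,0,-0.26],
    [-0.36,0.111,0,0,0,-0.4],
    [-0.5,0.155,0,0,0,-0.54],
    [-0.6,0.185,0,0,0,-0.64],
  ],
)

```text
time: 8.45
tcp_pos: [0.5292, -0.0683, 0.1935]
ee_rot: [-3.136, -0.001, 1.552]
wrist_force: [1.1, -0.5, -5.3]
width: 0.611
gripper_force: 39.9
```

```bash
python3 -c "
from h import *
need([.488,-.1755,.19],90)"
```

```text
need [-0.27   -0.0979  0.009 ] [-0.005  -0.0009 -0.0182] | t 8.45 tcp [ 0.5292 -0.0683  0.1935] yaw 88.91 q6 -0.25 F [ 1.1 -0.5 -5.3] w 56.2 gf 39.9
```

jog_arm(
  rows=[
    [-0.09,-0.033,0,0,0,-0.018],
    [-0.18,-0.065,0,0,0,-0.018],
    [-0.24,-0.09,0,0,0,-0.018],
    [-0.255,-0.098,0,0,0,-0.018],
    [-0.255,-0.098,0,0,0,-0.018],
  ],
)

```text
time: 9.07
tcp_pos: [0.4897, -0.1672, 0.1949]
ee_rot: [-3.139, -0.002, 1.567]
wrist_force: [-0.0, -0.6, -3.8]
width: 0.61
gripper_force: 39.9
```

jog_arm(
  rows=[
    [0,0,0,0,0,0],
    [0,0,0,0,0,0],
  ],
)

```text
time: 9.32
tcp_pos: [0.4907, -0.1668, 0.1962]
ee_rot: [-3.141, -0.0, 1.569]
wrist_force: [-0.3, -0.2, -4.7]
width: 0.604
gripper_force: 39.9
```

```bash
python3 -c "
from h import *
need([.488,-.1755,.19],90)
P,x,y=grip_z()
p,d=grab('top'); q,e=grab('scene')
Q=cloud('top',d)
a=cv2.resize(q[80:230,170:340],(400,353),interpolation=cv2.INTER_CUBIC);b=cv2.resize(p[150:300,245:415],(400,353),interpolation=cv2.INTER_CUBIC)
cv2.imwrite('pics/s4.png',np.hstack([a,b])[:,:,::-1])"
```

```text
need [-0.0217 -0.0066  0.0156] [-0.0001 -0.0002 -0.0016] | t 9.32 tcp [ 0.4907 -0.1668  0.1962] yaw 89.9 q6 -0.47 F [-0.3 -0.2 -4.7] w 55.6 gf 39.9
body front lower edge [0.0502 0.0536 0.0547 0.0551 0.0553 0.0562 0.0567 0.057  0.0573 0.058 ] x 0.03619184623516532 yrange -0.0927875009776013 0.09779175309762685
```

View pics/s4.png

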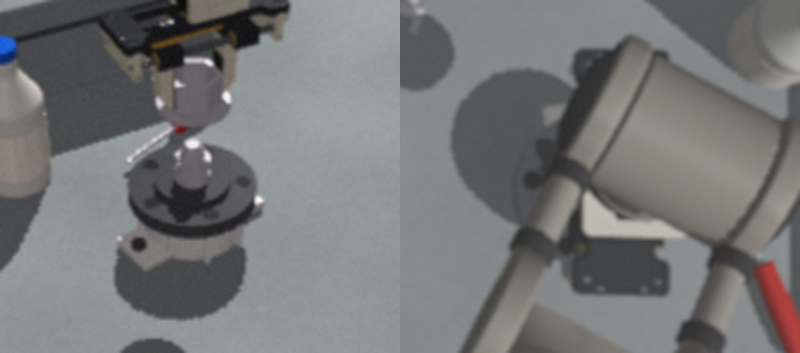

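The nut hangs upright in the fingers above the stud, at (193,90) in the left crop with the stud tip at (193,145). I'll measure the nut against the pulley and stud in the same scene depth.

```bash
python3 -c "
from h import *
from scipy.optimize import least_squares
need([.488,-.1755,.19],90)
D=np.median([grab('scene')[1] for _ in range(5)],0); G=cloud('scene',D)
N=G[100:136,230:274].reshape(-1,3); N=N[(N[:,2]>.1)&(np.hypot(N[:,0]-.49,N[:,1]+.167)<.06)]
print('z hist',np.histogram(N[:,2],bins=np.arange(.15,.26,.004)))
zb=np.percentile(N[:,2],1)
F=N[N[:,2]<zb+.008]; r=np.hypot(F[:,0]-.49,F[:,1]+.167); F=F[r>.03]
c=least_squares(lambda p:np.hypot(*(F[:,:2]-p).T)-.042,[.49,-.167],loss='soft_l1',f_scale=.001); print('flange',len(F),c.x,zb,np.abs(c.fun).mean())
X=G.reshape(-1,3); r=np.hypot(X[:,0]-.488,X[:,1]+.176)
m=(X[:,2]>.055)&(X[:,2]<.069)&(r<.09)&(r>.065); F=X[m]
c=least_squares(lambda p:np.hypot(*(F[:,:2]-p).T)-.078,[.488,-.176],loss='soft_l1',f_scale=.001); print('pulley',len(F),c.x,np.abs(c.fun).mean())
m=(X[:,2]>.098)&(X[:,2]<.109)&(r<.025)&(r>.012); F=X[m]
c=least_squares(lambda p:np.hypot(*(F[:,:2]-p).T)-.021,[.488,-.176],loss='soft_l1',f_scale=.001); print('thread',len(F),c.x,np.abs(c.fun).mean())
np.save('/tmp/N.npy',N)
"
```

```text
need [-0.0207 -0.0064  0.0161] [ 0.0001  0.0001 -0.002 ] | t 9.47 tcp [ 0.4906 -0.1672  0.1964] yaw 89.88 q6 -0.47 F [-0.   0.5 -5.4] w 55.8 gf 39.9
z hist (array([  0,   0,   0,   0,   0,   0,   0,   0,   0,   0,  14,  47, 150,
        39,  43,  52,  55,  68,  61,  74, 103,  41,  24,  32,  24,  28,
        19]), array([0.15 , 0.154, 0.158, 0.162, 0.166, 0.17 , 0.174, 0.178, 0.182,
       0.186, 0.19 , 0.194, 0.198, 0.202, 0.206, 0.21 , 0.214, 0.218,
       0.222, 0.226, 0.23 , 0.234, 0.238, 0.242, 0.246, 0.25 , 0.254,
       0.258]))
flange 185 [ 0.49107415 -0.17131841] 0.1933259119718751 0.0030898643986486053
pulley 192 [ 0.48544059 -0.18208114] 0.0020968197444047893
thread 52 [ 0.48825592 -0.1800486 ] 0.002041671674082382
```

jog_arm(
  rows=[
    [-0.021,-0.0065,0,0,0,0],
    [-0.021,-0.0065,0.04,0,0,0],
    [-0.021,-0.0065,0.1,0,0,0],
    [-0.021,-0.0065,0.12,0,0,0],
    [-0.021,-0.0065,0.12,0,0,0],
  ],
)

```text
time: 10.35
tcp_pos: [0.4876, -0.1763, 0.1483]
ee_rot: [-3.141, -0.0, 1.568]
wrist_force: [0.1, -0.4, -5.0]
width: 0.607
gripper_force: 39.9
```

```bash
python3 -c "
from h import *
need([.488,-.176,.118],90)"
```

```text
need [0.0008 0.001  0.0757] [-0.0006 -0.0002 -0.0031] | t 10.35 tcp [ 0.4876 -0.1763  0.1483] yaw 89.81 q6 -0.49 F [ 0.1 -0.4 -5. ] w 55.9 gf 39.9
```

Down to an underside of about 0.112, just above the lands.

jog_arm(
  rows=[
    [0.001,0.001,0.03,0,0,0],
    [0.001,0.001,0.06,0,0,0],
    [0.001,0.001,0.075,0,0,0],
    [0.001,0.001,0.075,0,0,0],
  ],
)

```text
time: 10.85
tcp_pos: [0.4878, -0.1755, 0.1178]
ee_rot: [-3.14, -0.0, 1.568]
wrist_force: [-0.3, 0.5, -4.8]
width: 0.607
gripper_force: 39.9
```

jog_arm(
  rows=[
    [0,0,0.01,0,0,0],
    [0,0,0.015,0,0,0],
    [0,0,0.015,0,0,0],
  ],
)

```text
time: 11.22
tcp_pos: [0.488, -0.1757, 0.1123]
ee_rot: [-3.141, -0.0, 1.568]
wrist_force: [-0.5, -1.1, -5.3]
width: 0.606
gripper_force: 39.9
```

jog_arm(
  rows=[
    [0,0,0.006,0,0,0],
    [0,0,0.012,0,0,0],
    [0,0,0.012,0,0,0],
  ],
)

```text
time: 11.6
tcp_pos: [0.4878, -0.1755, 0.1072]
ee_rot: [-3.141, -0.0, 1.568]
wrist_force: [-3.0, 0.2, -5.9]
width: 0.609
gripper_force: 39.9
```

jog_arm(
  rows=[
    [0,0,0.004,0,0,0],
    [0,0,0.007,0,0,0],
    [0,0,0.007,0,0,0],
  ],
)

```text
time: 11.98
tcp_pos: [0.4878, -0.1756, 0.1046]
ee_rot: [-3.141, -0.0, 1.568]
wrist_force: [-4.2, -0.3, -4.2]
width: 0.609
gripper_force: 39.9
```

Slight side contact along −x, so I'll ease 1 mm that way and set the nut down.

jog_arm(
  rows=[
    [0,-0.0025,0,0,0,0],
    [0,-0.0025,0.003,0,0,0],
    [0,-0.0025,0.005,0,0,0],
    [0,-0.0025,0.005,0,0,0],
  ],
)

```text
time: 12.48
tcp_pos: [0.4878, -0.1758, 0.1043]
ee_rot: [3.14, 0.001, 1.568]
wrist_force: [-4.5, 2.7, 8.4]
width: 0.61
gripper_force: 39.9
```

The nut rests on the lands with its underside at about 100 mm. Open to a loose 59.5 mm.

jog_arm(
  rows=[
    [0,0,0,0,0,0],
    [0,0,0,0,0,0],
    [0,0,-0.005,0,0,0],
  ],
  grip=-0.29,
)

```text
time: 12.85
tcp_pos: [0.4875, -0.1758, 0.1049]
ee_rot: [3.141, 0.0, 1.568]
wrist_force: [0.5, -0.2, 0.4]
width: 0.641
gripper_force: 0.0
```

jog_arm(
  rows=[
    [0,0,0,0,0,-0.1],
    [0,0,0,0,0,-0.2],
    [0,0,0,0,0,-0.3],
    [0,0,0,0,0,-0.4],
    [0,0,0,0,0,-0.4],
  ],
)

```text
time: 13.48
tcp_pos: [0.487, -0.1757, 0.1049]
ee_rot: [-3.141, -0.0, 1.986]
wrist_force: [-1.4, 0.1, 1.6]
width: 0.644
gripper_force: 1.1
```

```bash
cat >> h.py <<'E'
def nutz():
    D=np.median([grab('scene')[1] for _ in range(3)],0); X=cloud('scene',D).reshape(-1,3)
    r=np.hypot(X[:,0]-.488,X[:,1]+.176); m=(r>.030)&(r<.046)&(X[:,2]<.15)&(X[:,2]>.075); z=X[m,2]
    print('flange z pct',np.percentile(z,[2,10,25,50,75,90]).round(4)); h=np.histogram(z,np.arange(.076,.15,.003)); print(dict(zip((h[1]*1e3).round().astype(int).tolist(),h[0].tolist())))
E
python3 -c "
from h import *
need([.488,-.176,.105],120); nutz()"
```

```text
need [-0.0018  0.0021 -0.0003] [-4.000e-04 -1.000e-04 -1.037e-01] | t 13.47 tcp [ 0.487  -0.1757  0.1049] yaw 113.78 q6 -0.91 F [-1.4  0.1  1.6] w 59.2 gf 1.1
flange z pct [0.0763 0.078  0.0794 0.1057 0.109  0.134 ]
{76: 87, 79: 97, 82: 0, 85: 0, 88: 0, 91: 0, 94: 0, 97: 6, 100: 22, 103: 30, 106: 118, 109: 9, 112: 8, 115: 4, 118: 10, 121: 7, 124: 7, 127: 11, 130: 9, 133: 10, 136: 9, 139: 15, 142: 10, 145: 6}
```

The nut is on the lands (flange top about 108 mm). Keep turning anticlockwise.

jog_arm(
  rows=[
    [0,0,0,0,0,-0.1],
    [0,0,0,0,0,-0.2],
    [0,0,0,0,0,-0.3],
    [0,0,0,0,0,-0.38],
    [0,0,0,0,0,-0.38],
  ],
)

```text
time: 14.25
tcp_pos: [0.4869, -0.1758, 0.1042]
ee_rot: [-3.141, -0.001, 2.383]
wrist_force: [-1.7, -0.9, -4.4]
width: 0.645
gripper_force: 3.2
```

```bash
python3 -c "
from h import *
need([.488,-.176,.105],140); nutz()"
```

```text
need [-0.0024  0.0015 -0.002 ] [-0.0006 -0.0007 -0.0578] | t 14.25 tcp [ 0.4869 -0.1758  0.1042] yaw 136.53 q6 -1.31 F [-1.7 -0.9 -4.4] w 59.4 gf 3.2
flange z pct [0.0762 0.0783 0.0794 0.0993 0.1038 0.1107]
{76: 68, 79: 110, 82: 1, 85: 0, 88: 0, 91: 1, 94: 15, 97: 29, 100: 80, 103: 59, 106: 25, 109: 6, 112: 7, 115: 6, 118: 7, 121: 4, 124: 7, 127: 6, 130: 2, 133: 1, 136: 2, 139: 0, 142: 0, 145: 0}
```

It started sinking but is hanging on the pads. I'll ease the torque and open slightly.

jog_arm(
  rows=[
    [0,0,0,0,0,0.06],
    [0,0,0,0,0,0.1],
    [0,0,0,0,0,0.1],
  ],
  grip=-0.31,
)

```text
time: 14.78
tcp_pos: [0.4879, -0.1759, 0.1054]
ee_rot: [3.141, 0.002, 2.279]
wrist_force: [-0.4, -0.4, -0.7]
width: 0.655
gripper_force: 0.3
```

```bash
python3 -c "
from h import *
need([.488,-.176,.105],140); nutz()"
```

```text
need [-0.0005  0.      0.0009] [ 0.0006  0.0016 -0.1568] | t 14.78 tcp [ 0.4879 -0.1759  0.1054] yaw 130.59 q6 -1.2 F [-0.4 -0.4 -0.7] w 60.3 gf 0.3
flange z pct [0.0757 0.0782 0.0797 0.0904 0.0924 0.1139]
{76: 57, 79: 56, 82: 5, 85: 26, 88: 63, 91: 102, 94: 6, 97: 4, 100: 6, 103: 3, 106: 2, 109: 3, 112: 3, 115: 5, 118: 5, 121: 5, 124: 9, 127: 5, 130: 1, 133: 2, 136: 2, 139: 0, 142: 2, 145: 1}
```

Dropped in (flange top about 92.4 mm, so the underside is at 84.4). Lower the tool to follow, then screw clockwise.

jog_arm(
  rows=[
    [0,0,0.015,0,0,0],
    [0,0,0.03,0,0,0],
    [0,0,0.042,0,0,0],
    [0,0,0.042,0,0,0],
  ],
  grip=-0.29,
)

```text
time: 15.42
tcp_pos: [0.4868, -0.1754, 0.0873]
ee_rot: [-3.141, -0.001, 2.28]
wrist_force: [-1.4, -0.0, 0.2]
width: 0.646
gripper_force: 0.5
```

jog_arm(
  rows=[
    [0,0,0,0,0,0.12],
    [0,0,0,0,0,0.24],
    [0,0,0,0,0,0.36],
    [0,0,0,0,0,0.48],
    [0,0,0,0,0,0.6],
  ],
)

```text
time: 16.05
tcp_pos: [0.487, -0.1759, 0.0878]
ee_rot: [-3.141, 0.0, 1.648]
wrist_force: [-0.3, -1.8, -2.6]
width: 0.643
gripper_force: 1.3
```

```bash
python3 -c "
from h import *
need([.488,-.176,.088],46); nutz()"
```

```text
need [-0.0005  0.0024 -0.0004] [-3.000e-04  4.000e-04  8.066e-01] | t 16.05 tcp [ 0.487  -0.1759  0.0878] yaw 94.4 q6 -0.57 F [-0.3 -1.8 -2.6] w 59.2 gf 1.3
flange z pct [0.0764 0.0785 0.0838 0.0909 0.1159 0.133 ]
{76: 49, 79: 56, 82: 11, 85: 28, 88: 94, 91: 34, 94: 4, 97: 12, 100: 11, 103: 7, 106: 16, 109: 9, 112: 15, 115: 15, 118: 13, 121: 15, 124: 12, 127: 9, 130: 10, 133: 9, 136: 10, 139: 10, 142: 7, 145: 7}
```

jog_arm(
  rows=[
    [0,0,0,0,0,0.12],
    [0,0,0,0,0,0.24],
    [0,0,0,0,0,0.36],
    [0,0,0,0,0,0.48],
    [0,0,0,0,0,0.6],
  ],
)

```text
time: 16.82
tcp_pos: [0.4874, -0.1755, 0.0879]
ee_rot: [3.141, -0.0, 1.022]
wrist_force: [0.2, -0.8, -1.9]
width: 0.642
gripper_force: 1.1
```

```bash
python3 -c "
from h import *
need([.488,-.176,.088],46); print(ctrl.state()['moment'].round(2)); nutz()"
```

```text
need [-0.0003  0.0019 -0.0002] [ 2.000e-04 -3.000e-04  2.095e-01] | t 16.82 tcp [ 0.4874 -0.1755  0.0879] yaw 58.57 q6 0.05 F [ 0.2 -0.8 -1.9] w 59.0 gf 1.1
[-0.06 -0.1   0.04]
flange z pct [0.0763 0.079  0.0847 0.089  0.1172 0.1343]
{76: 44, 79: 49, 82: 24, 85: 82, 88: 54, 91: 6, 94: 8, 97: 7, 100: 15, 103: 13, 106: 17, 109: 11, 112: 19, 115: 12, 118: 14, 121: 17, 124: 11, 127: 11, 130: 11, 133: 11, 136: 9, 139: 11, 142: 15, 145: 7}
```

jog_arm(
  rows=[
    [0,0,0,0,0,0.06],
    [0,0,0,0,0,0.11],
    [0,0,0,0,0,0.11],
  ],
)

```text
time: 17.35
tcp_pos: [0.4873, -0.1757, 0.0881]
ee_rot: [3.141, -0.0, 0.912]
wrist_force: [0.1, 0.5, -0.6]
width: 0.641
gripper_force: 0.4
```

jog_arm(
  rows=[
    [0,0,0,0,0,0.05],
    [0,0,0,0,0,0.08],
    [0,0,0,0,0,0.08],
  ],
)

```text
time: 17.73
tcp_pos: [0.4872, -0.1757, 0.088]
ee_rot: [3.141, 0.0, 0.826]
wrist_force: [-0.5, -2.0, -0.2]
width: 0.646
gripper_force: 0.9
```

```bash
python3 -c "
from h import *
need([.488,-.176,.088],46); print(ctrl.state()['moment'].round(2)); nutz()
D=np.median([grab('scene')[1] for _ in range(5)],0); X=cloud('scene',D).reshape(-1,3)
r=np.hypot(X[:,0]-.488,X[:,1]+.176); m=(abs(X[:,2]-.122)<.006)&(r<.04)
print(hexfit(X[m][:,:2],np.array([.488,-.176])),m.sum(),np.median(X[m,2]))
m=(r>.033)&(r<.041)&(X[:,2]>.083)&(X[:,2]<.094); print('ft',np.median(X[m,2]),m.sum())
m=(r>.047)&(r<.075)&(X[:,2]>.065)&(X[:,2]<.078); print('pulley top',np.median(X[m,2]))
"
```

```text
need [0.001  0.002  0.0001] [0.0001 0.0001 0.022 ] | t 17.73 tcp [ 0.4872 -0.1757  0.088 ] yaw 47.32 q6 0.25 F [-0.5 -2.  -0.2] w 59.4 gf 0.9
[-0.19  0.05 -0.01]
flange z pct [0.076  0.079  0.0839 0.0886 0.1182 0.1349]
{76: 38, 79: 54, 82: 28, 85: 93, 88: 35, 91: 4, 94: 5, 97: 12, 100: 11, 103: 12, 106: 11, 109: 17, 112: 15, 115: 9, 118: 18, 121: 15, 124: 8, 127: 14, 130: 8, 133: 12, 136: 11, 139: 9, 142: 16, 145: 6}
(array([ 0.4863005 , -0.17900938]), np.float64(17.786058828842172), np.float64(64.12888833923418)) 207 0.12071125009037102
ft 0.08714128778480504 95
pulley top 0.07138463974680045
```

Flange top is 15.8 mm above the pulley, so it's at or very near home (16). I'll turn on gently to feel for the stop.

jog_arm(
  rows=[
    [0,0,0,0,0,0.03],
    [0,0,0,0,0,0.06],
    [0,0,0,0,0,0.06],
  ],
)

```text
time: 18.5
tcp_pos: [0.4873, -0.1758, 0.088]
ee_rot: [3.141, -0.0, 0.761]
wrist_force: [1.1, -1.6, -1.0]
width: 0.647
gripper_force: 1.1
```

jog_arm(
  rows=[
    [0,0,0,0,0,0.03],
    [0,0,0,0,0,0.06],
    [0,0,0,0,0,0.06],
  ],
)

```text
time: 18.88
tcp_pos: [0.4872, -0.1757, 0.088]
ee_rot: [3.141, -0.0, 0.698]
wrist_force: [0.7, -2.5, -1.4]
width: 0.641
gripper_force: 1.2
```

```bash
python3 -c "
from h import *
need([.488,-.176,.088],46); print(ctrl.state()['moment'].round(2))
D=np.median([grab('scene')[1] for _ in range(5)],0); X=cloud('scene',D).reshape(-1,3)
r=np.hypot(X[:,0]-.488,X[:,1]+.176)
m=(r>.033)&(r<.041)&(X[:,2]>.083)&(X[:,2]<.094); print('ft',np.median(X[m,2]),m.sum())
m=(r>.047)&(r<.075)&(X[:,2]>.065)&(X[:,2]<.078); print('pulley top',np.median(X[m,2]))
"
```

```text
need [0.0011 0.0018 0.0001] [ 0.0002  0.     -0.1001] | t 18.88 tcp [ 0.4872 -0.1757  0.088 ] yaw 39.99 q6 0.38 F [ 0.7 -2.5 -1.4] w 59.0 gf 1.2
[-0.3  -0.04 -0.05]
ft 0.08694894359901972 95
pulley top 0.07137197688560301
```

jog_arm(
  rows=[
    [0,0,0,0,0,0.03],
    [0,0,0,0,0,0.06],
    [0,0,0,0,0,0.06],
  ],
)

```text
time: 19.5
tcp_pos: [0.4877, -0.1758, 0.0881]
ee_rot: [3.141, -0.001, 0.635]
wrist_force: [3.3, -3.3, -1.9]
width: 0.644
gripper_force: 3.7
```

```bash
python3 -c "
from h import *
need([.488,-.176,.088],46); print(ctrl.state()['moment'].round(2))
D=np.median([grab('scene')[1] for _ in range(5)],0); X=cloud('scene',D).reshape(-1,3)
r=np.hypot(X[:,0]-.488,X[:,1]+.176)
m=(r>.033)&(r<.041)&(X[:,2]>.083)&(X[:,2]<.094); print('ft',np.median(X[m,2]),m.sum())
m=(r>.047)&(r<.075)&(X[:,2]>.065)&(X[:,2]<.078); print('pulley top',np.median(X[m,2]))
"
```

```text
need [0.0004 0.0009 0.0002] [ 0.001  -0.0004 -0.16  ] | t 19.5 tcp [ 0.4877 -0.1758  0.0881] yaw 36.4 q6 0.44 F [ 3.3 -3.3 -1.9] w 59.3 gf 3.7
[-0.39 -0.53  0.15]
ft 0.08699031662770224 99
pulley top 0.07141051657252556
```

The grip force rises, so the stop is reached and the nut is home. I'll back off within the slack, open and lift straight up.

jog_arm(
  rows=[
    [0,0,0,0,0,-0.06],
    [0,0,0,0,0,-0.12],
    [0,0,0,0,0,-0.12],
  ],
)

```text
time: 20.12
tcp_pos: [0.4865, -0.1752, 0.0879]
ee_rot: [-3.14, 0.0, 0.761]
wrist_force: [0.5, -0.5, 0.1]
width: 0.643
gripper_force: 0.1
```

jog_arm(
  rows=[
    [0,0,0,0,0,0],
    [0,0,0,0,0,0],
    [0,0,0,0,0,0],
    [0,0,0,0,0,0],
    [0,0,0,0,0,0],
  ],
  grip=-0.8,
)

```text
time: 20.75
tcp_pos: [0.4872, -0.1756, 0.088]
ee_rot: [3.142, 0.0, 0.761]
wrist_force: [-0.1, -0.4, -0.8]
width: 0.9
gripper_force: 0.0
```

jog_arm(
  rows=[
    [0,0,-0.05,0,0,0],
    [0,0,-0.15,0,0,0],
    [0,0,-0.25,0,0,0],
    [0,0,-0.35,0,0,0],
    [0,0,-0.35,0,0,0],
  ],
)

```text
time: 21.38
tcp_pos: [0.4887, -0.1764, 0.2312]
ee_rot: [3.135, -0.002, 0.762]
wrist_force: [0.1, -0.2, -0.4]
width: 0.899
gripper_force: 0.0
```

jog_arm(
  rows=[
    [-0.1,0,0,0,0,0],
    [-0.2,0.1,0,0,0,0],
    [-0.25,0.25,0,0,0,0],
    [-0.25,0.35,0,0,0,0],
    [-0.25,0.35,0,0,0,0],
  ],
)

```text
time: 22.0
tcp_pos: [0.5116, -0.3475, 0.2252]
ee_rot: [-3.139, 0.0, 0.76]
wrist_force: [0.5, 0.3, 0.5]
width: 0.902
gripper_force: 0.0
```

```bash
python3 -c "
from h import *
need([.488,-.176,.088],46)
D=np.median([grab('scene')[1] for _ in range(5)],0); X=cloud('scene',D).reshape(-1,3)
r=np.hypot(X[:,0]-.488,X[:,1]+.176)
m=(r>.033)&(r<.041)&(X[:,2]>.083)&(X[:,2]<.094); print('ft',np.median(X[m,2]),m.sum())
m=(r>.047)&(r<.075)&(X[:,2]>.065)&(X[:,2]<.078); print('pulley top',np.median(X[m,2]))
m=(r>.023)&(r<.03)&(X[:,2]>.115)&(X[:,2]<.13); print('nut top',np.median(X[m,2]))
p,d=grab('top');q,e=grab('scene')
a=cv2.resize(q,(400,300));b=cv2.resize(q[100:220,180:340],(400,300),interpolation=cv2.INTER_CUBIC)
cc=cv2.resize(p,(400,300));e=cv2.resize(p[170:290,245:405],(400,300),interpolation=cv2.INTER_CUBIC)
cv2.imwrite('pics/end.png',np.vstack([np.hstack([a,b]),np.hstack([cc,e])])[:,:,::-1])"
```

```text
need [ 0.2527 -0.3505  0.3439] [-0.0029  0.0003 -0.0411] | t 22.0 tcp [ 0.5116 -0.3475  0.2252] yaw 43.53 q6 0.09 F [0.5 0.3 0.5] w 83.0 gf 0.0
ft 0.08724790578045268 115
pulley top 0.07140618969735808
nut top 0.12063887471813288
```

View pics/end.png

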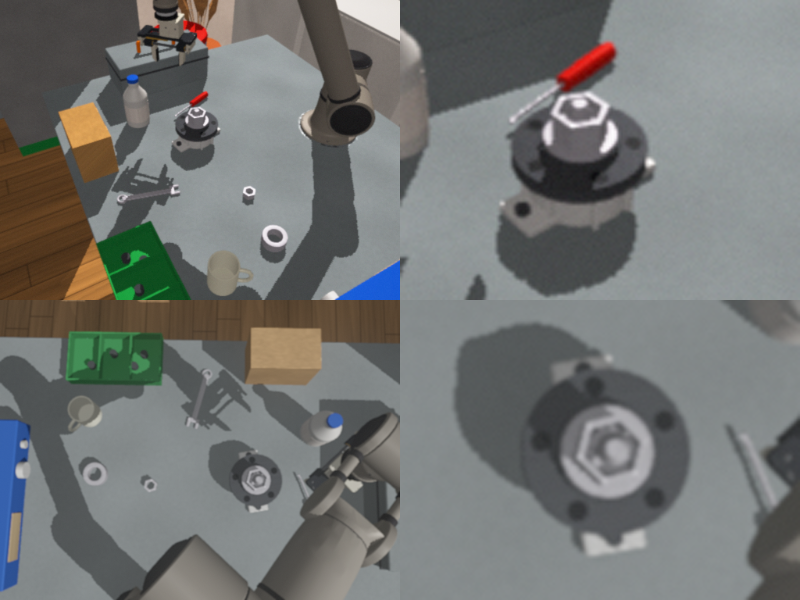

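The picture shows the nut flat on the boss with the stud through it, at (580,135) in the scene crop and (612,450) in the top crop. The bystanders are where they were and the robot is clear.

```bash
python3 -c "
from bench import ctrl
print(ctrl.hand_in())"
```

```text
the job is handed in; nothing more can be done
None
```

The flange nut was set on the stud, backed off anticlockwise until it dropped in, then screwed clockwise to its stop and released, flange flat on the pulley boss by camera depth (within about 1 mm); I handed the job in at about 22 s, with the other things left where they were.

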